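Flip the status tag of the dish stack that has been read

ROBOT

A 6-joint arm with a two-finger parallel gripper is mounted at the origin on the work surface. World frame = base frame: x ahead of the robot, y to its left, z up, the work surface at z = 0. Lengths are in m, angles in rad, forces in N, time in s.
With the tool pointing down it reaches from about 0.375 to 0.975 m from the base axis. Payload 3.8 kg.
Tool frame: the origin (TCP) lies between the finger pads; the fingertips stand 14 mm ahead of it and the grasp point (between the pads) lies 5 mm behind it; x points along the fingers, z is the direction in which the jaws open and shut, and the axes are right-handed (so a half turn about x gives the same grasp; the last joint's range is limited). The gripper opens to 85 mm and grips with 20 to 120 N. Pads are 22 mm wide; open, the fingers measure 114 mm over their backs; the gripper's body (76 mm by 85 mm) begins 54 mm behind the grasp point. The pads swing forward as they close: fully open they stand 13 mm farther back than shut.
Start: joints at [1.174, 0.264, 1.604, -0, 1.274, -0.037], TCP at [0.238, 0.632, 0.245] pointing down, gripper open.
Joint ranges: [-2.63, 2.63], [-0.94, 2.18], [0.31, 2.57], [-1.31, 4.45], [0, 2.66], [-2.55, 2.55]. Speed limits (rad/s): [2.57, 2.57, 3.14, 3.14, 3.14, 3.14].

INTERFACE

Orientations are given as a rotation vector (axis times angle).
In Python, from rig import r gives the robot as it stands.
- The arm moves only by the tool arm_command, never from a script. Its argument "rows" is a list of rows, each a list of 3 entries, a list of its own where there are three numbers: the shift along the tool's x, y, z in mm, then the turn, a rotation vector about the tool's x, y, z in degrees, then the finger opening in mm, from 0 to 85.4. A call has 1 to 5 rows; each row is the pose to reach, as a shift and turn from the pose measured when the call began, along the tool's axes at that moment; what a row does not reach only later rows make up. A row lasts 1/10 s, in which the tool goes at most 50 mm and 8.59 degrees, less where a joint would pass 70% of its speed; a pose out of reach is approached as far as the arm can. A call with a gripper value outside its range is refused whole. The fingers move at their own pace and stop on an object; "grip_force" is the grip in N (left out, the last holds). Time passes only in rows, so rows that repeat a pose let the fingers close. It gives the time, the measured TCP pose, the force and the opening at its end, in the units of the state.
- r.get_state(): the state, without advancing time (a new reading comes with each control period).
- r.get_image(name): name is "scene" or "top" or "wrist"; returns a dict with "frame" (480x640x3 uint8, red, green, blue), "fx", "fy", "cx", "cy" (pixels), "origin" and "rotation" of the camera in the world. Camera axes: x right, y up, looking along -z (the intrinsics and any distortion apply to the point x, -y, -z); pixel columns grow to the right and rows downward; lengths in m; the calibration is good to about 2 mm. The wrist camera is an equidistant fisheye: a pixel r from the principal point sees the ray r / f radians off the axis. A picture is of the moment at which its call begins. There is no depth.
- r.finish_job(): hands the job in, once; it reports no verdict.
The state is a dict: "time_s": time; "qpos": joint angles; "qd": joint speeds; "tau": joint torques, N m; "tcp_pos": TCP position; "tcp_rot": TCP orientation; "ft_force": force on the tool from outside, world axes, zero at the start; "ft_torque": the same for the moment, N m; "grip_width": opening from 0.0 (shut) to 1.0 (fully open).
Only numpy, scipy, OpenCV 4.12 (cv2) and the standard library are available. Lean on these libraries where they do the work, as an engineer would, in place of code of your own. Each camera call takes 0.05 s, during which the arm holds its last target.

TASK

The tall stack of four dishes in the rack has been read, so turn over the flip tag in front of that stack: push it gently with a fingertip, without pinching it, right over its pin until it lies fully down on its other side with the ring-marked face up. Leave the other two tags, the dishes and everything else on the bench as they are.

Things in the scene. Friction and masses are not known exactly. Their poses are not given: they have to be found in the camera images.
- rack: Fixed steel dish rack: base plate 200 x 420 mm, 8 mm thick; origin on the bench, mid length, 105 mm behind the plate's front edge. +x front (robot side) to back, +y to its left end, z up. Three bays 130 mm apart along y, each with a dish place between thin posts 86 mm high and a flip tag in front. Flat post behind each tag: 14 mm wide, 74 mm high, front face at x = -37 mm.
- pivot_left (a point): Pivot of the left (+y) bay's tag: on the axis of its pin, mid width. The pin runs along the rack's x. Rack frame: x = -63 mm, 64 mm above the bench; axes as the rack's. A thin rest bar passes behind the tag; its stubs lie 46 mm to each side of the pin, top 59 mm above the bench, reaching forward to x = -52 mm of the rack.
- pivot_mid (a point): Pivot of the middle bay's tag: on the axis of its pin, mid width. The pin runs along the rack's x. Rack frame: x = -63 mm, 64 mm above the bench; axes as the rack's. All tags are alike: white plastic 4 mm thick; leaf 46 mm wide (along the pin), reaching 62 mm from the pin; opposite it a ribbed thumb tail 34 mm wide reaching 30 mm from the pin. Barrel on the pin 11 mm thick.
- pivot_right (a point): Pivot of the right (-y) bay's tag: on the axis of its pin, mid width. The pin runs along the rack's x. Rack frame: x = -63 mm, 64 mm above the bench; axes as the rack's. Each tag bears on one face a raised black ring (32 mm across, 1.4 mm proud, centred 36 mm from the pin); its other face is plain.
- tag_left (a joint): Angle (rad) of the left (+y) bay's tag. Near 0 (start, 0 to 0.1): leaf lies level to the rack's left (+y), plain face up, tail to the right; pi/2: leaf straight up; pi: leaf level to the right (-y), ring face up. Stops at 0 and pi. Pressing the tail down raises the leaf.
- tag_mid (a joint): Angle (rad) of the middle bay's tag. Near 0 (start, 0 to 0.1): leaf lies level to the rack's left (+y), plain face up, tail to the right; pi/2: leaf straight up; pi: leaf level to the right (-y), ring face up. Stops at 0 and pi. The pivot is stiff: a tag stays at any angle where it is left; 1 to 2 N on the tail turns it.
- tag_right (a joint): Angle (rad) of the right (-y) bay's tag. Near 0 (start, 0 to 0.1): leaf lies level to the rack's left (+y), plain face up, tail to the right; pi/2: leaf straight up; pi: leaf level to the right (-y), ring face up. Stops at 0 and pi. The tail clears the base plate by 26 mm as it swings.
- bay_left (a point): Centre of the left (+y) bay's dish place, on the base plate (rack frame x = +30 mm, 8 mm above the bench).
- bay_mid (a point): Centre of the middle bay's dish place, on the base plate (rack frame x = +30 mm, 8 mm above the bench).
- bay_right (a point): Centre of the right (-y) bay's dish place, on the base plate (rack frame x = +30 mm, 8 mm above the bench).
- tall_1: Lidded clear culture dish with pale agar, 92 mm diameter, 16 mm high, loose; number 1 from the bottom of the tall stack of four dishes; origin at the centre of its underside. Any of the three bays may hold this stack; the other two bays hold the pair and the single dish.
- tall_2: Lidded clear culture dish with pale agar, 92 mm diameter, 16 mm high, loose; number 2 from the bottom of the tall stack of four dishes; origin at the centre of its underside.
- tall_3: Lidded clear culture dish with pale agar, 92 mm diameter, 16 mm high, loose; number 3 from the bottom of the tall stack of four dishes; origin at the centre of its underside.
- tall_4: Lidded clear culture dish with pale agar, 92 mm diameter, 16 mm high, loose; number 4 from the bottom of the tall stack of four dishes; origin at the centre of its underside.
- pair_1: Lidded clear culture dish with pale agar, 92 mm diameter, 16 mm high, loose; number 1 from the bottom of the stack of two dishes; origin at the centre of its underside.
- pair_2: Lidded clear culture dish with pale agar, 92 mm diameter, 16 mm high, loose; number 2 from the bottom of the stack of two dishes; origin at the centre of its underside.
- lone_1: Lidded clear culture dish with pale agar, 92 mm diameter, 16 mm high, loose; the single dish; origin at the centre of its underside.
- dropper: Amber dropper bottle, 28 mm diameter, 81 mm high, standing at the rack's left end; loose; origin at its underside, middle.
- pen: Marker pen, 130 mm long, 15 mm thick, lying in front of the rack; loose; origin at its underside, middle.
- loupe: Hand loupe, 62 mm frame and 75 mm handle, lying to the right of the rack; loose; origin at its underside, under the lens.
- tweezers: Steel tweezers, 125 mm long, lying on the bench; loose; origin at its underside, middle.
- slide_box: Closed slide box 85 x 35 x 56 mm; loose; origin at its underside, middle.
- beaker: Small glass beaker, 70 mm diameter, 95 mm high; loose; origin at its underside, middle.
- counter: Hand tally counter, 46 mm diameter, 32 mm high; loose; origin at its underside, middle.

How it is judged:
At the end, for the whole second after the job is handed in: The tag of the bay that holds the four-dish stack lies over on its right side, ring up, within about 9 degrees of its stop (joint above 2.98 rad) and at rest; the other two tags are still within 0.3 rad of plain side up; no dish has moved more than 15 mm and no other loose thing more than 30 mm (((horizontal distance between tall_1 and bay_left below 0.03 m and value of joint tag_left above 2.98 rad and value of joint each of tag_mid, tag_right below 0.3 rad) or (horizontal distance between tall_1 and bay_mid below 0.03 m and value of joint tag_mid above 2.98 rad and value of joint each of tag_left, tag_right below 0.3 rad) or (horizontal distance between tall_1 and bay_right below 0.03 m and value of joint tag_right above 2.98 rad and value of joint each of tag_left, tag_mid below 0.3 rad)) and distance of each of tall_1, tall_2, tall_3, tall_4, pair_1, pair_2, lone_1 from where it was at the start of the episode below 0.015 m and distance of each of dropper, pen, loupe, tweezers, slide_box, beaker, counter from where it was at the start of the episode below 0.03 m and velocity of joint tag_left between -0.1 and 0.1 rad/s and velocity of joint tag_mid between -0.1 and 0.1 rad/s and velocity of joint tag_right between -0.1 and 0.1 rad/s); the robot touches nothing.
It fails at once if the tag of a bay that does not hold the tall stack is turned up by more than 0.3 rad (17 degrees) ((not (horizontal distance between tall_1 and bay_left below 0.03 m) and value of joint tag_left above 0.3 rad) or (not (horizontal distance between tall_1 and bay_mid below 0.03 m) and value of joint tag_mid above 0.3 rad) or (not (horizontal distance between tall_1 and bay_right below 0.03 m) and value of joint tag_right above 0.3 rad)).
It fails at once if a dish is lifted or shifted by more than 15 mm (distance of any of tall_1, tall_2, tall_3, tall_4, pair_1, pair_2, lone_1 from where it was at the start of the episode above 0.015 m).
It fails at once if another thing on the bench is lifted or shifted by more than 30 mm (distance of any of dropper, pen, loupe, tweezers, slide_box, beaker, counter from where it was at the start of the episode above 0.03 m).
It fails at once if the fingers squeeze or press the rack or a tag with more than 25 N (contact force between the fingers and rack above 25 N).
It also fails if it takes over 43 s, if anything falls off the work surface, if the arm or the gripper's body presses on something with over 40 N, if the wrist force passes 120 N, or if a joint passes its speed limit or range.

## Working session

There is one attempt and no reset: what is moved stays moved. The work goes in short steps, Python scripts to look and compute and a tool call to move; the robot and the scene stay as the last step left them, time stands still between calls to the robot, and variables do not carry over. Pictures are saved under pics/ and viewed, and the job is handed in when it is done.

Besides the shell and the picture viewer there is one more tool, called after ">>>" as name(argument=value, ...), one argument or row to a line, values as JSON. arm_command: Moves the arm, as the interface text tells. Its arguments: {"type":"object","properties":{"rows":{"type":"array","items":{"type":"array"}},"grip_force":{"type":"number"}},"required":["rows"]}

```bash
mkdir -p pics; ls; python3 - <<'E'
from rig import r
import cv2,pickle
s=r.get_state();print(s)
for n in("scene","top","wrist"):
    i=r.get_image(n);pickle.dump(i,open(f"pics/{n}0.pkl","wb"));cv2.imwrite(f"pics/{n}0.png",i["frame"][:,:,::-1]);print(n,i["fx"],i["cx"],i["cy"],i["origin"],i["rotation"], [k for k in i])
E
```

```text
pics
{'time_s': 0.0, 'qpos': array([ 1.17412062e+00,  2.64746883e-01,  1.60539643e+00,  4.31259153e-05,
        1.27371022e+00, -3.69202179e-02]), 'qd': array([-0.00185936,  0.00092838,  0.00133417, -0.00027639, -0.00138474,
        0.0002273 ]), 'tau': array([-1.17214979e-03, -5.15120137e+01, -3.67304778e+01, -1.39841550e-04,
        1.33248285e-02,  7.54050433e-06]), 'tcp_pos': array([0.2373563 , 0.63112909, 0.24395412]), 'tcp_rot': array([-0.94146869,  1.36016899,  0.93951456]), 'ft_force': array([ 0.18435541,  0.61463427, -0.95441009]), 'ft_torque': array([-0.01251343, -0.02377655, -0.03947737]), 'grip_width': 0.9997556006848277}
scene 502.7538155382298 312.352618866203 241.84529689893486 [1.40258794 0.31920349 0.95176152] [0.5479125  0.78819495 1.77824881] ['frame', 'fx', 'fy', 'cx', 'cy', 'origin', 'rotation']
top 538.806486231364 323.09124638241684 243.41379816138513 [0.40962341 0.0180781  1.47939908] [ 0.04803164 -0.06964798 -1.56479846] ['frame', 'fx', 'fy', 'cx', 'cy', 'origin', 'rotation']
wrist 371.64829954431775 318.9842417395194 231.59909202022772 [0.16790581 0.65670895 0.3728985 ] [-0.25974341 -0.17741279  1.2026768 ] ['frame', 'fx', 'fy', 'cx', 'cy', 'origin', 'rotation']
```

View pics/scene0.png

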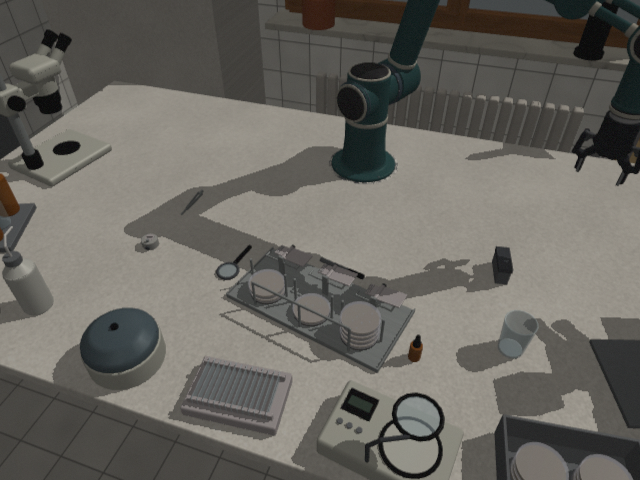

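View pics/top0.png

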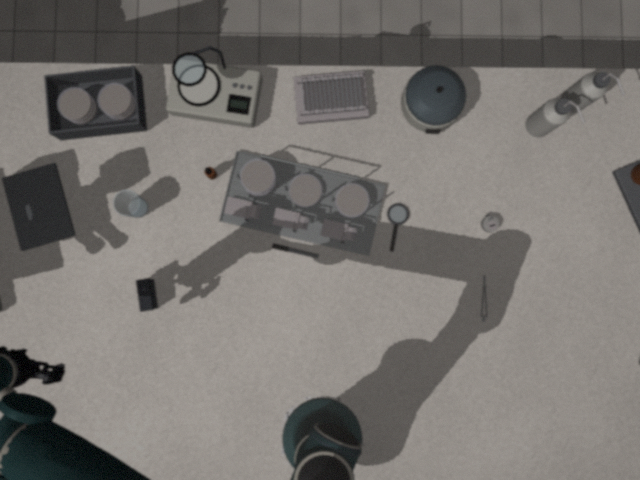

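View pics/wrist0.png

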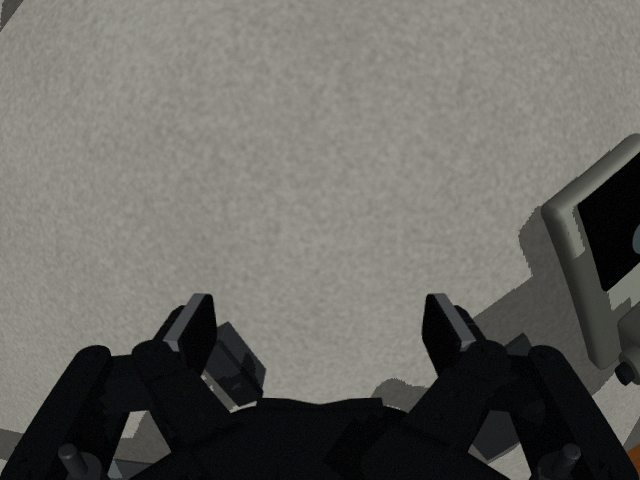

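The scene view shows the tall stack at about (360,325), nearest the dropper, so it is in the left (+y) bay. I'll zoom in to find the rack's pose.

```bash
python3 - <<'E'
import cv2
a=cv2.imread("pics/top0.png")[130:280,200:410];cv2.imwrite("pics/tz.png",cv2.convertScaleAbs(cv2.resize(a,None,fx=3.8,fy=3.8,interpolation=cv2.INTER_CUBIC),alpha=1.5))
a=cv2.imread("pics/scene0.png")[230:380,215:425];cv2.imwrite("pics/sz.png",cv2.convertScaleAbs(cv2.resize(a,None,fx=3.8,fy=3.8,interpolation=cv2.INTER_CUBIC),alpha=1.5))
E
```

```text
(no output)
```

View pics/tz.png

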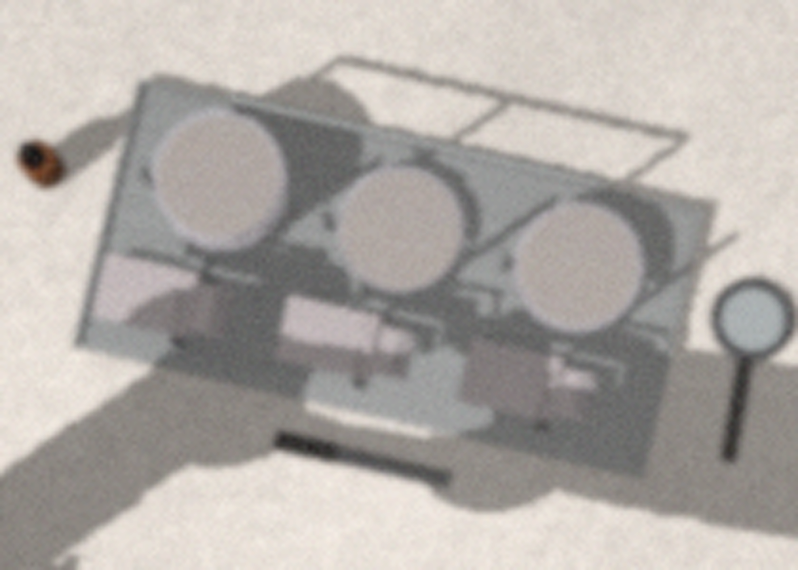

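View pics/sz.png

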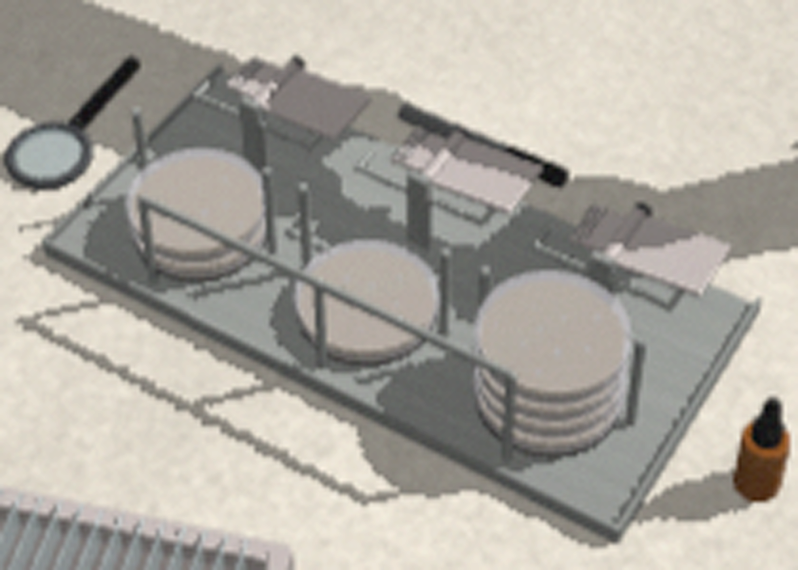

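```bash
cat > h.py <<'E'
import numpy as np,pickle,cv2
from scipy.spatial.transform import Rotation as R
from scipy.optimize import least_squares
def proj(P,i,fish=False):
    c=R.from_rotvec(i["rotation"]).inv().apply(np.atleast_2d(P)-i["origin"])
    v=np.c_[c[:,0],-c[:,1],-c[:,2]]
    if fish:
        rr=np.hypot(v[:,0],v[:,1]);th=np.arctan2(rr,v[:,2]);s=th/rr
        return np.c_[i["cx"]+i["fx"]*v[:,0]*s,i["cy"]+i["fy"]*v[:,1]*s]
    return np.c_[i["cx"]+i["fx"]*v[:,0]/v[:,2],i["cy"]+i["fy"]*v[:,1]/v[:,2]]
def rack2w(p,P):
    return R.from_euler('z',p[2]).apply(np.atleast_2d(P))+[p[0],p[1],0]
E
cat > fit.py <<'E'
from h import *
T=pickle.load(open("pics/top0.pkl","rb"));S=pickle.load(open("pics/scene0.pkl","rb"))
C=np.array([[.095,.21,.008],[-.105,.21,.008],[-.105,-.21,.008],[.095,-.21,.008]])
uz=lambda a,o:(np.array(a,float)+.5)/3.8-.5+o
t=uz([[148,82],[78,347],[640,473],[715,200]],[200,130])
s=uz([[618,532],[758,302],[218,70],[45,247]],[215,230])
f=lambda p,which=(1,1):np.r_[((proj(rack2w(p,C),T)-t)*which[0]).ravel(),((proj(rack2w(p,C),S)-s)*which[1]).ravel()]
for w in((1,1),(1,0),(0,1)):
    o=least_squares(f,[.75,0,0],args=(w,));print(o.x,np.round(o.fun,1))
p=least_squares(f,[.75,0,0]).x
np.save("p.npy",p);print(np.degrees(p[2]))
piv=np.array([[-.063,.13,.064],[-.063,0,.064],[-.063,-.13,.064]]);print(rack2w(p,piv))
for n,i,o in(("t",T,[200,130]),("s",S,[215,230])):
    im=cv2.imread(f"pics/{n}z.png")
    def ln(P,col):
        q=((proj(rack2w(p,P),i)-o+.5)*3.8-.5).round().astype(int);cv2.polylines(im,[q],True,col,1)
    ln(C,(0,255,0))
    for v in piv:
        ln(v+np.array([[-.023,0.0,0],[.023,0.0,0],[.023,.062,0],[-.023,.062,0]]),(0,0,255))
        ln(v+np.array([[-.017,0.0,0],[.017,0.0,0],[.017,-.03,0],[-.017,-.03,0]]),(255,0,0))
    cv2.imwrite(f"pics/{n}z2.png",im)
E
python3 fit.py
```

```text
[ 0.63921271  0.0546401  -0.2170132 ] [-2.2 -0.9 -0.7 -0.6  1.   0.  -3.3  1.5 -0.9 -0.1 -1.  -0.5 -1.  -0.9
 -1.6 -0.6]
[ 0.63927813  0.05105497 -0.21671432] [-0.9 -0.9  0.6 -0.6  2.3  0.  -2.1  1.4 -0.  -0.  -0.  -0.  -0.  -0.
 -0.  -0. ]
[ 0.63958466  0.05756113 -0.21699559] [-0.  -0.  -0.  -0.  -0.  -0.  -0.   0.   0.3  0.4  0.2 -0.1 -0.  -0.5
 -0.6 -0.2]
-12.4339401805365
[[ 0.60568118  0.19515571  0.064     ]
 [ 0.57769038  0.06820487  0.064     ]
 [ 0.54969958 -0.05874596  0.064     ]]
```

View pics/tz2.png

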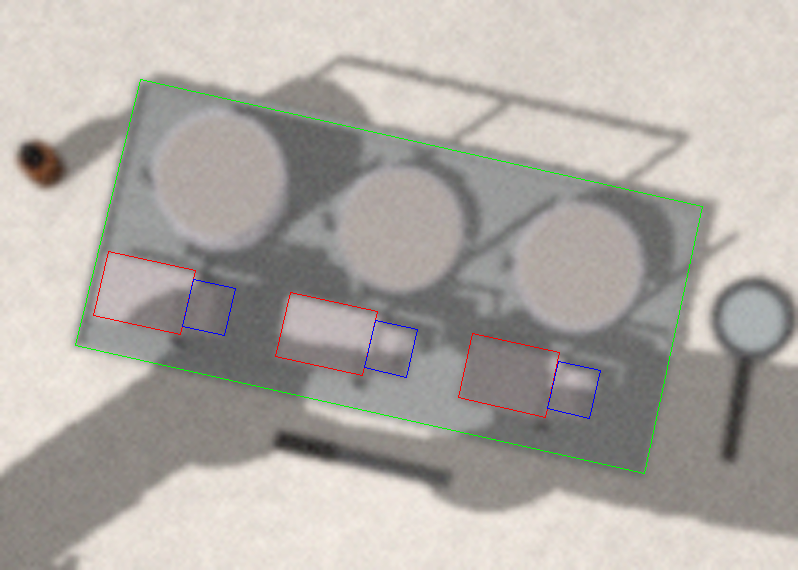

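View pics/sz2.png

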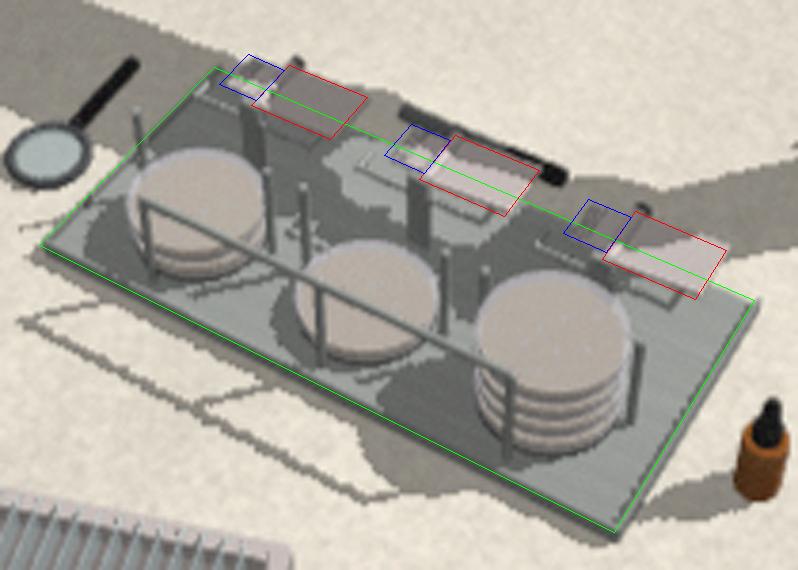

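```bash
cat >> h.py <<'E'
p0=np.load("p.npy")
def goto(s,target_rack,yawR=None,tilt=0):
    """target TCP in rack frame (mm). prints shift (mm) & turn(deg) from current pose. yawR: world Rotation target"""
    R0=R.from_rotvec(s["tcp_rot"]);P=rack2w(p0,np.array(target_rack)/1000)[0]
    d=R0.inv().apply(P-s["tcp_pos"])*1000
    t=np.degrees((R0.inv()*yawR).as_rotvec()) if yawR is not None else np.zeros(3)
    print("shift",np.round(d,1),"turn",np.round(t,1))
def rk(s):
    q=R.from_euler('z',-p0[2]).apply(s["tcp_pos"]-[p0[0],p0[1],0])*1000
    print("t",s["time_s"],"tcp rack mm",np.round(q,1),"F rack",np.round(R.from_euler('z',-p0[2]).apply(s["ft_force"]),1),"grip",round(s["grip_width"],3))
def Rdown(zdir_rack_deg,tilt=0):
    """tool x down; tool z at given angle in rack frame; tilt about rack x (deg)"""
    a=np.radians(zdir_rack_deg)
    x=np.array([0,0,-1.]);z=np.array([np.cos(a),np.sin(a),0]);y=np.cross(z,x)
    M=R.from_matrix(np.c_[x,y,z])
    return R.from_euler('z',p0[2])*R.from_euler('x',tilt,degrees=True)*M
E
python3 - <<'E'
from h import *
from rig import r
s=r.get_state()
M=R.from_rotvec(s["tcp_rot"]).as_matrix();print(M.round(3))
i=pickle.load(open("pics/wrist0.pkl","rb"))
print("cam in tool",M.T@(i["origin"]-s["tcp_pos"]), "cam axes in tool\n",(M.T@R.from_rotvec(i["rotation"]).as_matrix()).round(2))
rk(s)
for a in(0,90,180,-90):
    print(a);goto(s,[-110,130,190],Rdown(a))
E
```

```text
[[-0.001 -0.936  0.352]
 [-0.002  0.352  0.936]
 [-1.     0.    -0.002]]
cam in tool [-0.1286511   0.07407228 -0.00090527] cam axes in tool
 [[ 0.    0.29 -0.96]
 [ 0.    0.96  0.29]
 [ 1.   -0.   -0.  ]]
t 0.15 tcp rack mm [-516.5  476.6  244.2] F rack [-0.1 -0.1  0. ] grip 1.002
0
shift [  54.7 -451.7 -285.1] turn [81.8 -0.1  0.1]
90
shift [  54.7 -451.7 -285.1] turn [-8.2 -0.1 -0. ]
180
shift [  54.7 -451.7 -285.1] turn [-98.2  -0.1  -0.1]
-90
shift [  54.7 -451.7 -285.1] turn [171.8  -0.    0.2]
```

>>> arm_command(
  rows=[
    [[0,-38,-24],[-1.6,0,0],0],
    [[0,-76,-48],[-3.2,0,0],0],
    [[5,-114,-72],[-4.8,0,0],0],
    [[10,-152,-96],[-6.4,0,0],0],
    [[15,-190,-120],[-8.2,0,0],0],
  ],
)

```text
time_s: 0.65
tcp_pos: [0.3736, 0.4504, 0.229]
tcp_rot: [-1.05, 1.305, 1.049]
ft_force: [0.2, 0.7, 0.0]
grip_width: 0.143
```

```bash
cat > st.py <<'E'
from h import *
from rig import r
import sys
s=r.get_state();rk(s)
t=eval(sys.argv[1]) if len(sys.argv)>1 else None
if t: goto(s,t,Rdown(90))
print("q",s["qpos"].round(2))
E
python3 st.py [-110,130,190]
```

```text
t 0.65 tcp rack mm [-344.6  329.3  229. ] F rack [0.  0.7 0. ] grip 0.143
shift [  39.3 -234.2 -199.7] turn [ 0.1 -0.1 -0. ]
q [ 0.84  0.11  1.82 -0.    1.22 -0.52]
```

>>> arm_command(
  rows=[
    [[0,-36,-30],[0,0,0],0],
    [[0,-72,-60],[0,0,0],0],
    [[10,-110,-92],[0,0,0],0],
    [[15,-145,-124],[0,0,0],0],
    [[20,-180,-155],[0,0,0],0],
  ],
)

```text
time_s: 1.15
tcp_pos: [0.517, 0.2586, 0.2087]
tcp_rot: [-1.05, 1.306, 1.049]
ft_force: [0.7, 0.5, -0.4]
grip_width: -0.001
```

```bash
python3 st.py [-110,130,200]
```

```text
t 1.15 tcp rack mm [-163.3  172.9  208.7] F rack [ 0.6  0.7 -0.4] grip -0.001
shift [  8.8 -53.2 -43. ] turn [ 0.1 -0.1 -0. ]
q [ 0.42  0.11  1.86 -0.    1.18 -0.93]
```

>>> arm_command(
  rows=[
    [[0,-20,-32],[0,0,0],0],
    [[0,-30,-62],[0,0,0],0],
    [[0,-30,-62],[0,0,0],0],
  ],
)

```text
time_s: 1.45
tcp_pos: [0.5333, 0.1879, 0.2082]
tcp_rot: [-1.048, 1.309, 1.045]
ft_force: [-0.1, 0.8, -0.3]
grip_width: 0.003
```

```bash
cat > look.py <<'E'
from h import *
from rig import r
import sys
n=sys.argv[1]
i=r.get_image("wrist");s=r.get_state();pickle.dump((i,s),open(f"pics/{n}.pkl","wb"))
im=cv2.convertScaleAbs(i["frame"][:,:,::-1],alpha=1.4)
cv2.imwrite(f"pics/{n}.png",im)
def ln(P,col):
    q=proj(rack2w(p0,np.array(P)/1000),i,True).round().astype(int);cv2.polylines(im,[q],True,col,1)
for y in(130,0,-130):
    v=np.array([-63,y,64.])
    ln(v+[[-23,0,2],[23,0,2],[23,62,2],[-23,62,2]],(0,0,255))
    ln(v+[[-17,0,2],[17,0,2],[17,-30,2],[-17,-30,2]],(255,0,0))
ln([[-105,210,8],[95,210,8],[95,-210,8],[-105,-210,8]],(0,255,0))
cv2.imwrite(f"pics/{n}o.png",im);rk(s)
E
python3 look.py w1
```

```text
t 1.5 tcp rack mm [-132.7  109.2  208.4] F rack [ 0.2  0.5 -0.7] grip 0.0
```

View pics/w1o.png

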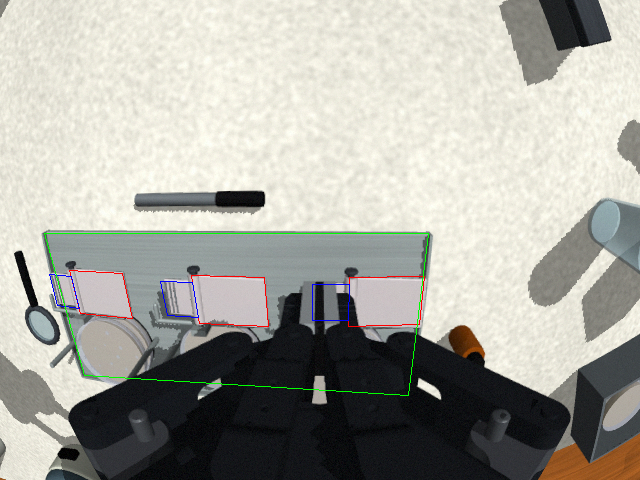

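The wrist view shows the left tag's leaf at about (350–424, 277–326), which agrees with the overlay to 1–2 mm. The shut fingertips are narrow, about 15 mm. Next I'll go above the tail.

>>> arm_command(
  rows=[
    [[10,-40,-1],[0,0,0],0],
    [[30,-67,-1],[0,0,0],0],
    [[70,-67,-1],[0,0,0],0],
    [[104,-67,-1],[0,0,0],0],
    [[104,-67,-1],[0,0,0],0],
  ],
)

```text
time_s: 2.0
tcp_pos: [0.5931, 0.1741, 0.098]
tcp_rot: [-1.045, 1.318, 1.054]
ft_force: [-1.1, -1.1, -0.2]
grip_width: -0.002
```

```bash
python3 look.py w2;python3 st.py [-66,108,56]
```

```text
t 2.05 tcp rack mm [-68.8 107.7 101.1] F rack [-0.7  0.   0.4] grip -0.003
t 2.05 tcp rack mm [-68.8 107.7 101.1] F rack [-0.7  0.   0.4] grip -0.003
shift [45.1 -3.2  0.6] turn [-0.  -0.3 -0.5]
q [ 0.25  0.29  1.85 -0.    1.01 -1.11]
```

View pics/w2.png

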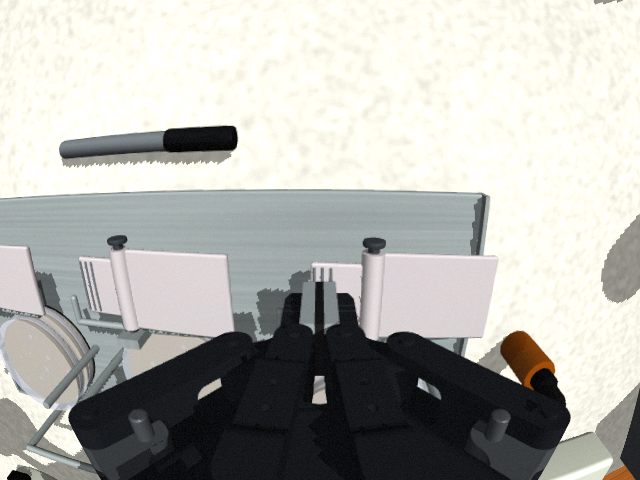

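Tail end is at col 312, the barrel at 374, and the fingertip is centred at 319. So the tip is about 25 mm from the pin, and I'll shift 3–4 mm toward it while descending.

>>> arm_command(
  rows=[
    [[5,-3,4],[0,0,0],0],
    [[14,-3,4],[0,0,0],0],
    [[20,-3,4],[0,0,0],0],
    [[26,-3,4],[0,0,0],0],
  ],
)

```text
time_s: 2.45
tcp_pos: [0.5994, 0.1782, 0.0758]
tcp_rot: [-1.047, 1.312, 1.051]
ft_force: [0.7, 0.9, 2.7]
grip_width: 0.0
```

```bash
python3 look.py w3;python3 st.py [-66,112,56]
```

```text
t 2.5 tcp rack mm [-66.  111.7  74.7] F rack [0.3 0.7 0.9] grip -0.003
t 2.5 tcp rack mm [-66.  111.7  74.7] F rack [0.3 0.7 0.9] grip -0.003
shift [18.7 -0.1  0.4] turn [-0.  -0.3 -0.4]
q [ 0.25  0.33  1.86 -0.    0.96 -1.1 ]
```

View pics/w3.png

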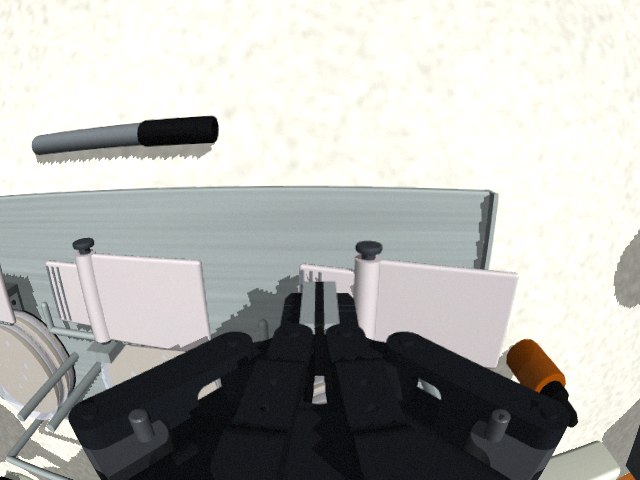

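The tag has started to turn: the leaf's outer edge has moved out to col 517. I'll keep pressing.

>>> arm_command(
  rows=[
    [[7,0,0],[0,0,0],0],
    [[12,0,0],[0,0,0],0],
    [[17,0,0],[0,0,0],0],
    [[21,0,0],[0,0,0],0],
    [[21,0,0],[0,0,0],0],
  ],
)

```text
time_s: 3.0
tcp_pos: [0.6, 0.1755, 0.0567]
tcp_rot: [-1.05, 1.314, 1.049]
ft_force: [-4.4, -10.1, 18.1]
grip_width: -0.002
```

```bash
python3 look.py w4;python3 st.py [-66,112,56]
```

```text
t 3.05 tcp rack mm [-64.4 109.5  56.7] F rack [ -1.7 -11.3  19.2] grip 0.002
t 3.05 tcp rack mm [-64.4 109.5  56.7] F rack [ -1.7 -11.3  19.2] grip 0.002
shift [0.6 1.6 2.5] turn [-0.  -0.5 -0.3]
q [ 0.25  0.35  1.87 -0.01  0.93 -1.1 ]
```

View pics/w4.png

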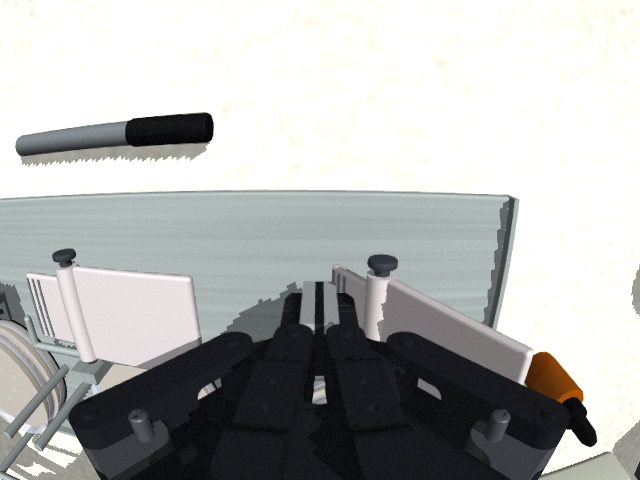

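Force is up to 22 N, so something is binding: either the tip against the steep tail or a finger link against the leaf. The leaf is up at about 45–55°, which is enough. I'll back off upward and outward.

>>> arm_command(
  rows=[
    [[-8,0,-4],[0,0,0],0],
    [[-20,0,-8],[0,0,0],0],
    [[-45,0,-8],[0,0,0],0],
    [[-85,0,-8],[0,0,0],0],
    [[-125,10,-8],[0,0,0],0],
  ],
)

```text
time_s: 3.55
tcp_pos: [0.5892, 0.1703, 0.1822]
tcp_rot: [-1.049, 1.315, 1.049]
ft_force: [0.2, 0.4, -0.8]
grip_width: 0.002
```

```bash
python3 look.py w5;python3 st.py [-66,210,190]
```

```text
t 3.6 tcp rack mm [-71.6 104.4 191. ] F rack [0.8 0.1 4.8] grip 0.003
t 3.6 tcp rack mm [-71.6 104.4 191. ] F rack [0.8 0.1 4.8] grip 0.003
shift [  0.7  -5.6 105.6] turn [-0.  -0.2  0.2]
q [ 0.24  0.19  1.79 -0.    1.15 -1.11]
```

View pics/w5.png

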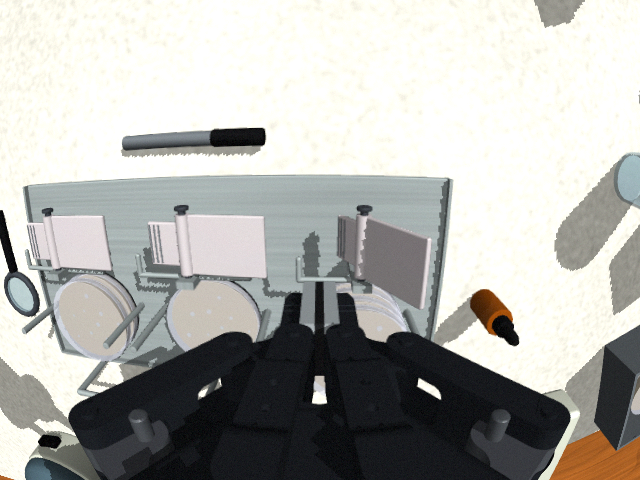

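```bash
python3 - <<'E'
from h import *
i,s=pickle.load(open("pics/w5.pkl","rb"))
for dy in(0,3):
  for th in(35,40,45,50,55,60):
    a=np.radians(th);P=[[x,130+dy+62*np.cos(a),64+62*np.sin(a)] for x in(-86,-40)]+[[-86,130+dy,64]]
    print(dy,th,proj(rack2w(p0,np.array(P)/1000),i,True).round().tolist())
E
```

```text
0 35 [[449.0, 229.0], [441.0, 296.0], [362.0, 214.0]]
0 40 [[446.0, 231.0], [438.0, 299.0], [362.0, 214.0]]
0 45 [[442.0, 233.0], [434.0, 302.0], [362.0, 214.0]]
0 50 [[438.0, 234.0], [430.0, 305.0], [362.0, 214.0]]
0 55 [[432.0, 236.0], [424.0, 308.0], [362.0, 214.0]]
0 60 [[426.0, 238.0], [418.0, 310.0], [362.0, 214.0]]
3 35 [[453.0, 229.0], [445.0, 296.0], [366.0, 214.0]]
3 40 [[450.0, 231.0], [442.0, 299.0], [366.0, 214.0]]
3 45 [[447.0, 233.0], [439.0, 302.0], [366.0, 214.0]]
3 50 [[443.0, 234.0], [434.0, 305.0], [366.0, 214.0]]
3 55 [[437.0, 236.0], [429.0, 307.0], [366.0, 214.0]]
3 60 [[431.0, 238.0], [423.0, 310.0], [366.0, 214.0]]
```

The tag sits at about 56°, with its edge near rack y≈165, z≈115. I'll go round to its left side.

>>> arm_command(
  rows=[
    [[0,0,45],[0,0,0],0],
    [[0,-2,92],[0,0,0],0],
    [[30,-2,92],[0,0,0],0],
    [[76,-2,92],[0,0,0],0],
    [[79,-2,92],[0,0,0],0],
  ],
)

```text
time_s: 4.1
tcp_pos: [0.6085, 0.2598, 0.1046]
tcp_rot: [-1.05, 1.317, 1.05]
ft_force: [-1.3, -0.5, -1.0]
grip_width: -0.003
```

```bash
python3 look.py w6
```

```text
t 4.15 tcp rack mm [-72.9 194.2 106.9] F rack [-0.4 -0.5 -0. ] grip -0.002
```

View pics/w6.png

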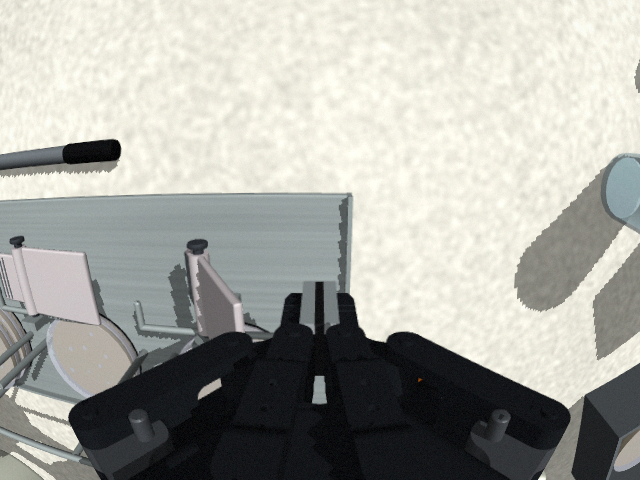

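The tip is to the left of the raised leaf, whose edge is at col 243. Now I'll push toward −y.

>>> arm_command(
  rows=[
    [[0,0,-12],[0,0,0],0],
    [[0,0,-22],[0,0,0],0],
    [[0,0,-32],[0,0,0],0],
    [[0,0,-42],[0,0,0],0],
    [[0,0,-50],[0,0,0],0],
  ],
)

```text
time_s: 4.65
tcp_pos: [0.5997, 0.21, 0.1088]
tcp_rot: [-1.05, 1.312, 1.047]
ft_force: [0.2, 0.3, -0.3]
grip_width: 0.003
```

```bash
python3 look.py w7
```

```text
t 4.7 tcp rack mm [-72.3 142.1 108.4] F rack [-1.  -0.9  0.2] grip 0.0
```

View pics/w7.png

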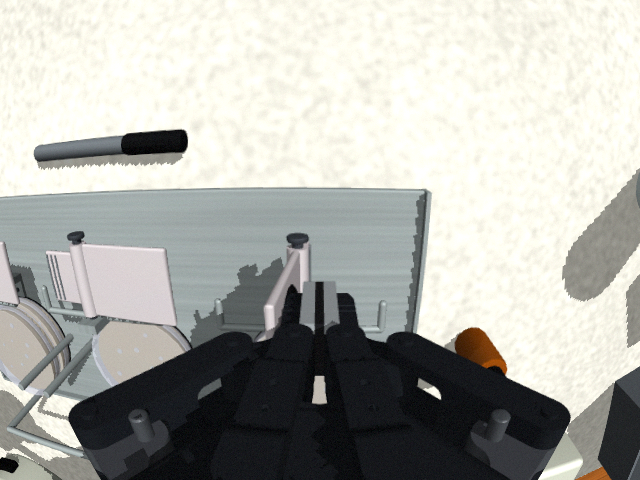

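The leaf is near vertical or just past it. I'll keep going.

>>> arm_command(
  rows=[
    [[0,0,-10],[0,0,0],0],
    [[0,0,-20],[0,0,0],0],
    [[3,0,-28],[0,0,0],0],
    [[6,0,-36],[0,0,0],0],
    [[8,0,-42],[0,0,0],0],
  ],
)

```text
time_s: 5.2
tcp_pos: [0.5895, 0.1671, 0.1001]
tcp_rot: [-1.05, 1.315, 1.047]
ft_force: [0.2, 0.6, 0.7]
grip_width: -0.0
```

```bash
python3 look.py w8
```

```text
t 5.25 tcp rack mm [-73.   98.3  99.7] F rack [-0.   0.   0.7] grip 0.0
```

View pics/w8.png

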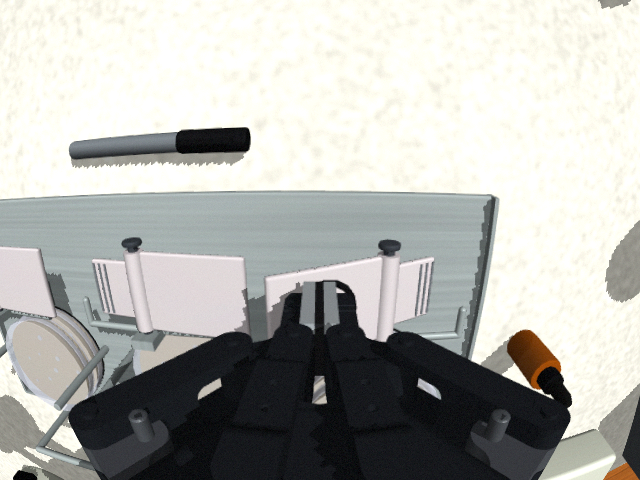

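The leaf is over with the ring face up, and the tip is above it about 33 mm from the pin. I'll press down gently to the stop.

>>> arm_command(
  rows=[
    [[6,0,-1],[0,0,0],0],
    [[11,0,-1],[0,0,0],0],
    [[15,0,-1],[0,0,0],0],
    [[17,0,-1],[0,0,0],0],
  ],
)

```text
time_s: 5.65
tcp_pos: [0.5884, 0.1654, 0.0818]
tcp_rot: [-1.05, 1.317, 1.048]
ft_force: [-0.2, -0.4, 0.1]
grip_width: 0.003
```

```bash
python3 look.py w9
```

```text
t 5.7 tcp rack mm [-73.6  97.1  81.7] F rack [-0.3  0.4 -0.3] grip 0.002
```

View pics/w9.png

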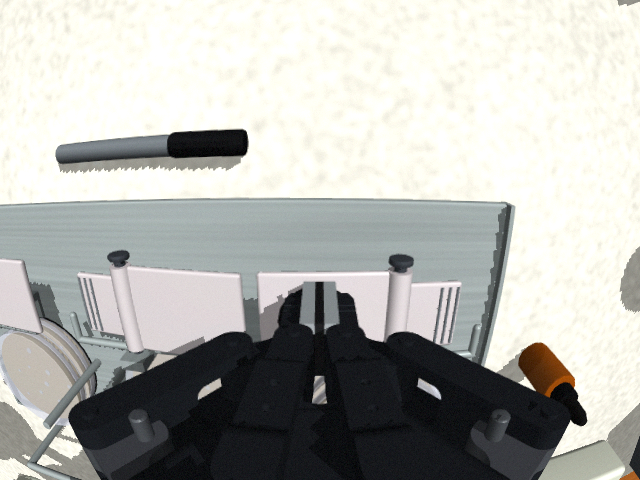

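>>> arm_command(
  rows=[
    [[2,0,0],[0,0,0],0],
    [[3,0,0],[0,0,0],0],
    [[3,0,0],[0,0,0],0],
  ],
)

```text
time_s: 6.0
tcp_pos: [0.5886, 0.1656, 0.0799]
tcp_rot: [-1.05, 1.317, 1.048]
ft_force: [-2.4, -0.7, 6.2]
grip_width: -0.001
```

A 6 N reaction at tip z≈66 mm means the tag is at its stop. I'll retreat and check.

>>> arm_command(
  rows=[
    [[-20,0,0],[0,0,0],0],
    [[-60,0,0],[0,0,0],0],
    [[-105,10,0],[0,0,0],0],
    [[-135,50,0],[0,0,0],0],
    [[-135,90,0],[0,0,0],0],
  ],
)

```text
time_s: 6.5
tcp_pos: [0.5051, 0.1876, 0.2219]
tcp_rot: [-1.051, 1.306, 1.042]
ft_force: [-0.1, -0.1, 0.5]
grip_width: 0.002
```

```bash
python3 look.py w10; python3 - <<'E'
from rig import r
import cv2,pickle
i=r.get_image("scene");pickle.dump(i,open("pics/sE.pkl","wb"));a=i["frame"][230:380,215:425,::-1]
cv2.imwrite("pics/sE.png",cv2.convertScaleAbs(cv2.resize(a,None,fx=3.8,fy=3.8,interpolation=cv2.INTER_CUBIC),alpha=1.5))
E
```

```text
t 6.55 tcp rack mm [-167.8   99.4  218. ] F rack [-6.4 -1.8 -1.5] grip 0.005
```

View pics/w10.png

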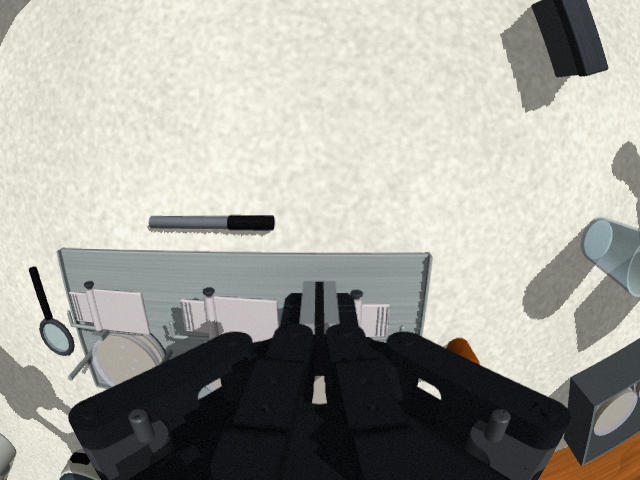

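View pics/sE.png

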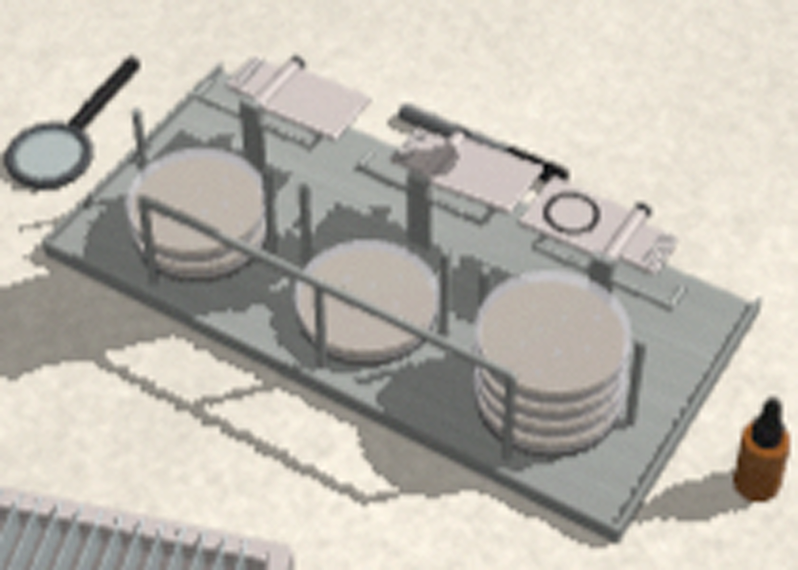

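The scene view shows the ring face up at (572,213), with the stack, the other tags and the pen unmoved. I'll take one unobstructed view to measure the angle.

>>> arm_command(
  rows=[
    [[0,20,45],[0,0,0],0],
    [[0,40,90],[0,0,0],0],
    [[0,60,120],[0,0,0],0],
    [[0,60,120],[0,0,0],0],
  ],
)

```text
time_s: 7.0
tcp_pos: [0.4643, 0.3209, 0.2154]
tcp_rot: [-1.053, 1.314, 1.055]
ft_force: [0.6, -1.2, 0.2]
grip_width: -0.002
```

```bash
python3 look.py w11; python3 - <<'E'
from h import *
i,s=pickle.load(open("pics/w11.pkl","rb"));S=pickle.load(open("pics/sE.pkl","rb"))
for th in(165,170,175,180):
    a=np.radians(th);P=np.array([[x,133+62*np.cos(a),64+62*np.sin(a)] for x in(-86,-40)]+[[x,133-30*np.cos(a),64-30*np.sin(a)] for x in(-80,-46)])/1000
    print(th,proj(rack2w(p0,P),i,True).round(1).tolist(),"scenezoom",((proj(rack2w(p0,P),S)-[215,230]+.5)*3.8).round().tolist())
a=cv2.imread("pics/w11.png")[250:400,60:330];cv2.imwrite("pics/w11z.png",cv2.resize(a,None,fx=2.9,fy=2.9,interpolation=cv2.INTER_CUBIC))
E
```

```text
t 7.05 tcp rack mm [-227.2  220.5  215.3] F rack [ 0.9 -1.4 -0.2] grip -0.001
165 [[163.1, 368.4], [172.4, 403.6], [257.7, 366.0], [260.4, 392.0]] scenezoom [[556.0, 160.0], [522.0, 206.0], [677.0, 246.0], [653.0, 282.0]]
170 [[163.9, 365.1], [173.0, 400.1], [257.9, 367.6], [260.6, 393.6]] scenezoom [[554.0, 165.0], [520.0, 211.0], [678.0, 244.0], [654.0, 279.0]]
175 [[165.2, 361.9], [174.0, 396.8], [257.9, 369.2], [260.6, 395.3]] scenezoom [[553.0, 170.0], [518.0, 216.0], [679.0, 241.0], [655.0, 277.0]]
180 [[166.8, 358.8], [175.4, 393.5], [257.6, 370.8], [260.3, 397.0]] scenezoom [[552.0, 176.0], [518.0, 222.0], [680.0, 238.0], [656.0, 274.0]]
```

View pics/w11.png

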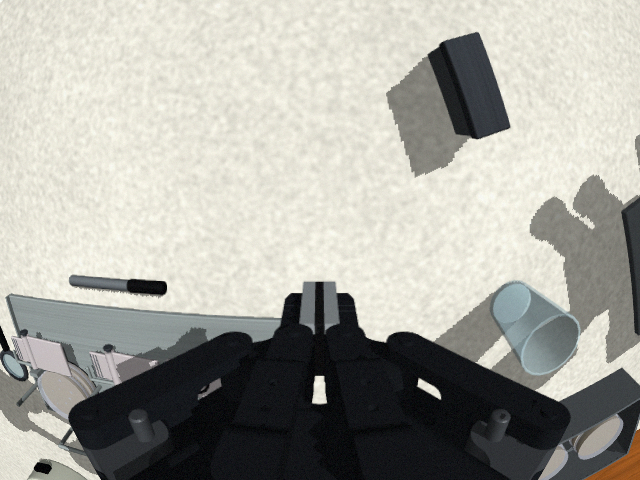

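View pics/w11z.png

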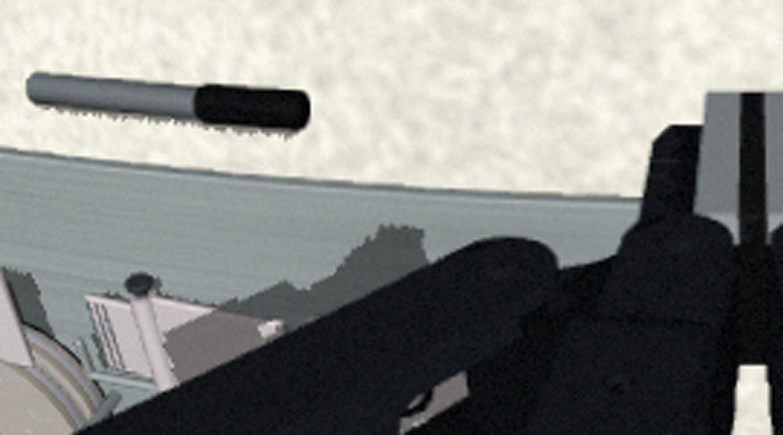

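```bash
python3 - <<'E'
from h import *
from rig import r
S=r.get_image("scene");print(r.get_state()["time_s"])
o=[345,265];k=12
im=cv2.convertScaleAbs(cv2.resize(S["frame"][265:310,345:405,::-1],None,fx=k,fy=k,interpolation=cv2.INTER_CUBIC),alpha=1.4)
for th,c in((168,(0,0,255)),(180,(0,160,0))):
    a=np.radians(th);P=np.array([[x,131+62*np.cos(a),64+62*np.sin(a)] for x in(-86,-40)]+[[x,131-30*np.cos(a),64-30*np.sin(a)] for x in(-46,-80)])/1000
    cv2.polylines(im,[((proj(rack2w(p0,P),S)-o+.5)*k).round().astype(int)],True,c,1)
cv2.imwrite("pics/sF.png",im)
E
```

```text
7.1
```

View pics/sF.png

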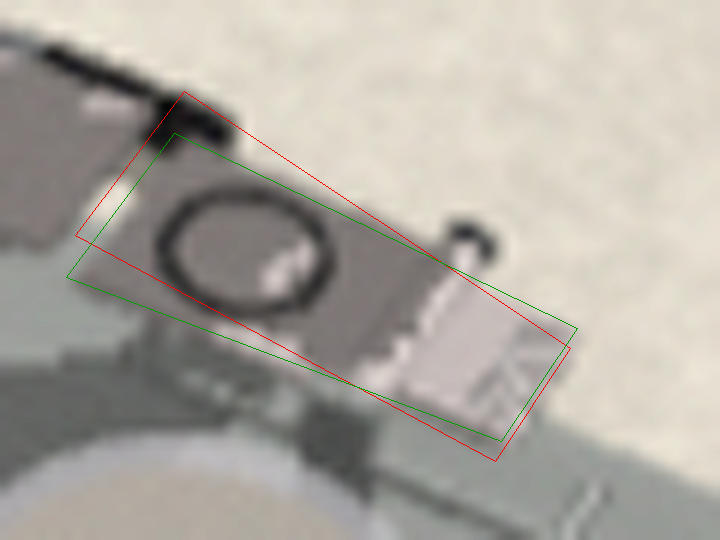

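The leaf's edges follow the 180° (green) outline, not the 168° (red) one, so the tag is fully down. The arm is clear of everything.

```bash
python3 - <<'E'
from rig import r
print(r.finish_job())
E
```

```text
the job is handed in; nothing more can be done
None
```

The left bay's flip tag, in front of the four-dish stack, is turned right over and lies flat with its ring face up. I've handed the job in; it reported no verdict.

**What I did:** With the gripper shut, I pressed the tail down to raise the leaf to about 56°. I then pushed the leaf over the pin from its left side and pressed it gently onto its stop, with about 6 N at the end. It took about 7 s.

**Last checks:**
- **Turned tag:** in the scene image its outline matches 180°, not 168°.
- **Rest of the scene:** the other two tags are still plain side up. By eye, the dishes, dropper, pen and loupe are where they were. I did not compare the tweezers, slide box, beaker or counter against the start, but the arm went near none of them.
- **Arm:** it is clear of everything.

**Flaws:**
- **High force:** at the end of the tail press the wrist force rose briefly to about 22 N, close to the 25 N limit. I backed off at once. Readings come only at the end of each move, so a brief higher peak can't be ruled out.
- **Blocked view:** the gripper hid the tag in the last wrist picture, so the final angle comes from the scene camera and the contact force.

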